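# Find and flag the tired spring pad of the heat press

## Task

One of the three sprung press pads on the bench has a tired spring. Press each pad straight down about a centimetre, one after the other from the robot's left to its right, to feel which is the softest; only then push the white tag of that mount fully down so that it gets a new spring, leaving the other two tags up. Only touch: lift, tip or shift none of the mounts, leave the other things on the bench where they are, and let go of everything at the end.

Things in the scene. Friction and masses are not known exactly. Their poses are not given: they have to be found in the camera images.
- mount_a: One of three identical-looking sprung pad mounts of a heat press, standing loose in a row across the bench (about 0.26 m apart along y). Grey base plate 160 x 100 x 14 mm (x, y, z of its own frame), 0.9 kg in all. Origin: centre of the base's underside, on the bench. Its own x axis points from the tag (at x = -56 mm) to the pad (at x = +30 mm), z up. Which mount is which place in the row changes.
- pad_a_top (a point): Centre of the flat top of mount a's round sprung pad (84 mm across, 12 mm thick, grey top on an aluminium plate), 85 mm above the bench at rest; moves with the pad.
- pad_a (a joint): How far that pad is pressed straight down, m: 0 at rest, 0.020 at its stop. It springs back up when released. Starting it takes about 1 N; at 10 mm down it pushes back with somewhere between 3 and 12 N. The softest of the three takes about half the force of the next one, or less, at the same depth.
- tag_a_top (a point): Centre of the top of mount a's tag: a white upright tab in a dark guide on the base, its top 14 mm (mount x) by 34 mm (mount y), 75 mm above the bench when up, 57 to 63 mm when fully down; the guide's top is 50 mm above the bench; 44 mm of free space lies between tag centre and the pad's rim. Moves with the tag.
- tag_a (a joint): How far that tag is pushed straight down, m: 0 up (as at the start), 0.012 to 0.018 fully down (the stop's depth differs from mount to mount, so push until it stops). Friction holds it where it is left; it takes about 4 N to move.
- mount_b: One of three identical-looking sprung pad mounts of a heat press, standing loose in a row across the bench (about 0.26 m apart along y). Grey base plate 160 x 100 x 14 mm (x, y, z of its own frame), 0.9 kg in all. Origin: centre of the base's underside, on the bench. Its own x axis points from the tag (at x = -56 mm) to the pad (at x = +30 mm), z up. Which mount is which place in the row changes.
- pad_b_top (a point): Centre of the flat top of mount b's round sprung pad (84 mm across, 12 mm thick, grey top on an aluminium plate), 85 mm above the bench at rest; moves with the pad.
- pad_b (a joint): How far that pad is pressed straight down, m: 0 at rest, 0.020 at its stop. It springs back up when released. Starting it takes about 1 N; at 10 mm down it pushes back with somewhere between 3 and 12 N. The softest of the three takes about half the force of the next one, or less, at the same depth.
- tag_b_top (a point): Centre of the top of mount b's tag: a white upright tab in a dark guide on the base, its top 14 mm (mount x) by 34 mm (mount y), 75 mm above the bench when up, 57 to 63 mm when fully down; the guide's top is 50 mm above the bench; 44 mm of free space lies between tag centre and the pad's rim. Moves with the tag.
- tag_b (a joint): How far that tag is pushed straight down, m: 0 up (as at the start), 0.012 to 0.018 fully down (the stop's depth differs from mount to mount, so push until it stops). Friction holds it where it is left; it takes about 4 N to move.
- mount_c: One of three identical-looking sprung pad mounts of a heat press, standing loose in a row across the bench (about 0.26 m apart along y). Grey base plate 160 x 100 x 14 mm (x, y, z of its own frame), 0.9 kg in all. Origin: centre of the base's underside, on the bench. Its own x axis points from the tag (at x = -56 mm) to the pad (at x = +30 mm), z up. Which mount is which place in the row changes.
- pad_c_top (a point): Centre of the flat top of mount c's round sprung pad (84 mm across, 12 mm thick, grey top on an aluminium plate), 85 mm above the bench at rest; moves with the pad.
- pad_c (a joint): How far that pad is pressed straight down, m: 0 at rest, 0.020 at its stop. It springs back up when released. Starting it takes about 1 N; at 10 mm down it pushes back with somewhere between 3 and 12 N. The softest of the three takes about half the force of the next one, or less, at the same depth.
- tag_c_top (a point): Centre of the top of mount c's tag: a white upright tab in a dark guide on the base, its top 14 mm (mount x) by 34 mm (mount y), 75 mm above the bench when up, 57 to 63 mm when fully down; the guide's top is 50 mm above the bench; 44 mm of free space lies between tag centre and the pad's rim. Moves with the tag.
- tag_c (a joint): How far that tag is pushed straight down, m: 0 up (as at the start), 0.012 to 0.018 fully down (the stop's depth differs from mount to mount, so push until it stops). Friction holds it where it is left; it takes about 4 N to move.
- tape_roll: Loose brown tape roll standing flat, 90 mm across, 48 mm high; origin at the centre of its underside. To be left alone.
- jar: Loose small white jar with a black lid, 50 mm across, 75 mm high; origin at the centre of its underside. To be left alone.
- tape_dispenser: Loose orange and black tape dispenser 56 x 150 mm, 78 mm high; origin at the centre of its underside. To be left alone.
- folding_rule: Loose folded wooden rule, 15 x 235 x 16 mm, lying along its own y axis; origin at the centre of its underside. To be left alone.

How it is judged:
By the outcome, as a careful person would: the job done as asked, in the order asked, and still so for the second after the job is handed in, with the robot touching nothing.
It also fails if it takes over 56 s, if anything falls off the work surface, if the arm or the gripper's body presses on something with over 40 N, if the wrist force passes 120 N, or if a joint passes its speed limit or range.

## Robot

A 7-joint arm with a two-finger parallel gripper is mounted at the origin on the work surface. World frame = base frame: x ahead of the robot, y to its left, z up, the work surface at z = 0. Lengths are in m, angles in rad, forces in N, time in s.
With the tool pointing down it reaches from about 0.425 to 0.825 m from the base axis. Payload 3.6 kg.
Tool frame: the origin (TCP) lies on the centre line of the jaws, within the pads' length; the fingertips stand 11 mm ahead of it and the grasp point (between the pads) lies 8 mm behind it; z points along the fingers, y is the line along which they close (so a half turn about z gives the same grasp; the last joint's range is limited). The gripper opens to 93 mm and grips with 3 to 60 N. Pads are 15 mm wide; open, the fingers measure 128 mm over their backs; the gripper's body (75 mm by 188 mm) begins 65 mm behind the grasp point.
Start: joints at [1.165, 0.615, -0.013, 1.423, 0.008, 1.103, -0.04], TCP at [0.24, -0.604, 0.23] pointing down, gripper open.
Joint ranges: [-3.12, 3.12], [-0.3, 2.06], [-1.34, 1.32], [0.26, 2.42], [-1.36, 4.5], [0.01, 1.98], [-2.84, 2.84]. Speed limits (rad/s): [2.79, 2.79, 3.14, 3.14, 3.14, 3.14, 3.14].

## Interface

Orientations are given as a unit quaternion [w, x, y, z].
In Python, from cell import manip gives the robot as it stands. Calls block until the motion is done:
- manip.move_to(position, orientation): joint-space move of the TCP to a pose.
- manip.servo_line(position, attitude=None, max_speed=0.15): straight line of the TCP; attitude=None keeps the orientation; max_speed is the mean speed in m/s.
- manip.move_j(angles): joint-space move.
- manip.let_go() and manip.grab(f_grip=None): open the fingers fully, or close them until they stop; f_grip is the grip in N (None keeps the last).
- manip.wait(seconds).
- manip.inverse_kinematics(position, orientation): joint angles nearest the present ones, or None.
- manip.state(): the state.
- manip.read_camera(name): name is "scene" or "top" or "wrist"; returns the picture (400x640x3 uint8, red, green, blue); there is no depth.
- manip.get_calibration(name): a dict with "fov_y" (degrees; the focal length in pixels is half the picture's height over the tangent of half this angle, whatever the lens; pixels are square), "cx", "cy" (the principal point, pixels), "extrinsics" (4x4, takes a point from camera to world coordinates). Camera axes: x right, y down, z forward; pixel columns grow to the right and rows downward; lengths in m; the calibration is good to about 2 mm. A picture is of the moment at which its call begins: read the wrist's pose just before it. get_calibration takes no time and is no camera call; for the wrist camera it gives the pose at the moment of the call.
A pose or a line that the arm cannot do raises manip.MotionError and nothing moves.
- manip.job_done(): hands the job in; it is judged then, once.
The state is a dict: "t": time; "joint_positions": joint angles; "joint_vel": joint speeds; "tau": joint torques, N m; "position": TCP position; "tool_rot": TCP orientation; "ft_force": force on the tool from outside, world axes, zero at the start; "wrist_torque": the same for the moment, N m; "opening": finger opening in m; "finger_force": force on a finger pad.
Only numpy, scipy, OpenCV 4.12 (cv2) and the standard library are available. Lean on these libraries where they do the work, as an engineer would, in place of code of your own. Each camera call takes 0.05 s, during which the arm holds its last target. There are 200 camera calls.

## Working session

There is one attempt and no reset: what is moved stays moved. The work goes in short steps, each a Python script; the robot and the scene stay as the last script left them, time stands still between calls to the robot, and variables do not carry over. Pictures are saved under pics/ and viewed, at most 10 in all, crops included, and the job is handed in when it is done.

```bash
mkdir -p pics; ls; python3 - <<'E'
from cell import manip
import cv2
s=manip.state();print(s)
for n in("top","scene"):
    cv2.imwrite(f"pics/{n}0.png",manip.read_camera(n)[:,:,::-1]);print(n,manip.get_calibration(n))
E
```

```text
pics
{'t': 0.0, 'joint_positions': array([ 1.16547386,  0.6158955 , -0.01263081,  1.42489324,  0.00813986,
        1.10342055, -0.04039773]), 'joint_vel': array([-0.00064536,  0.00044387,  0.00099933,  0.00040815, -0.00030256,
        0.00047346,  0.00068889]), 'tau': array([ 7.48548100e-04, -4.58941090e+01,  2.08940422e-01, -1.65745175e+01,
       -6.11859933e-02,  2.06119817e-02,  2.19497692e-04]), 'position': array([ 0.24010759, -0.60319667,  0.22849841]), 'tool_rot': array([-1.25346227e-03,  9.82105171e-01,  1.88328932e-01, -2.73217361e-04]), 'ft_force': array([-0.34588069,  0.1118721 ,  0.04812351]), 'wrist_torque': array([-0.06279924, -0.01518187,  0.01621736]), 'finger_force': 0.0, 'opening': 0.09276432068946902}
top {'fov_y': 44.93118143238521, 'cx': 320.2918874517853, 'cy': 201.41786886466053, 'extrinsics': array([[-0.00317321, -0.99774977,  0.06697259,  0.52514259],
       [-0.99967246,  0.00486586,  0.02512567, -0.01590654],
       [-0.02539501, -0.06687093, -0.99743841,  1.1885057 ],
       [ 0.        ,  0.        ,  0.        ,  1.        ]])}
scene {'fov_y': 43.98954911712051, 'cx': 313.8836897770039, 'cy': 202.77375020086993, 'extrinsics': array([[-0.59643403,  0.557194  , -0.57775539,  1.25404381],
       [ 0.80265663,  0.41668879, -0.42674675,  0.49602133],
       [ 0.00296347, -0.71826547, -0.69576284,  0.89964921],
       [ 0.        ,  0.        ,  0.        ,  1.        ]])}
```

View pics/top0.png

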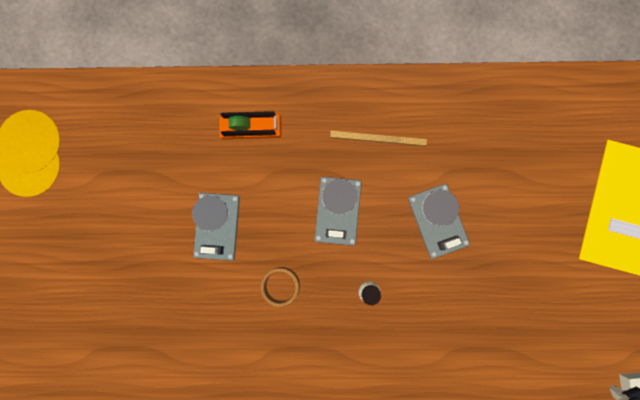

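View pics/scene0.png

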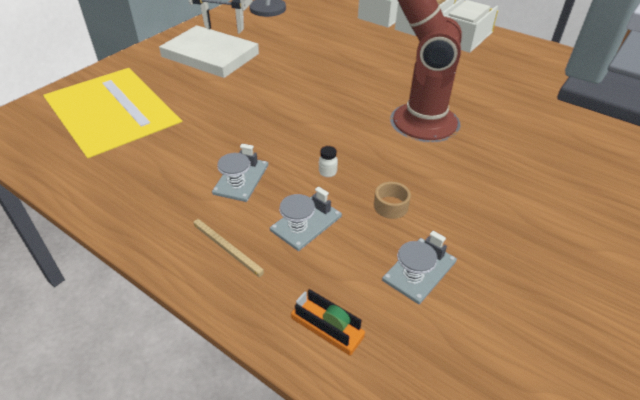

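The top view shows pads near (210,212), (340,196) and (441,207), with tags near (210,250), (336,234) and (452,243). The scene view agrees: tags on the robot side, jar and tape roll between the mounts and the robot.

```bash
cat > h.py <<'E'
import numpy as np, cv2
from cell import manip
from scipy.spatial.transform import Rotation as R
def K(c):
    f=200/np.tan(np.radians(c["fov_y"]/2)); return f,c["cx"],c["cy"]
def ray(c,uv,z):
    f,cx,cy=K(c);E=c["extrinsics"];d=E[:3,:3]@[(uv[0]-cx)/f,(uv[1]-cy)/f,1]
    return E[:3,3]+d*(z-E[2,3])/d[2]
def proj(c,p):
    f,cx,cy=K(c);E=c["extrinsics"];q=E[:3,:3].T@(np.array(p)-E[:3,3]);return np.array([f*q[0]/q[2]+cx,f*q[1]/q[2]+cy])
def quat(yaw):  # tool down, tool x along yaw heading
    q=(R.from_euler('z',yaw)*R.from_euler('x',np.pi)).as_quat();return np.array([q[3],*q[:3]])
def blob(mask,near,r):
    m=np.zeros_like(mask);cv2.circle(m,tuple(int(v) for v in near),r,1,-1);v,u=np.nonzero(mask&m)
    return np.array([u.mean(),v.mean()]),len(u)
E
python3 - <<'E'
from h import *
im=cv2.imread("pics/top0.png");c=manip.get_calibration("top");cs=manip.get_calibration("scene")
for p in [(210,212),(340,196),(441,207)]: print(im[p[1],p[0]],end=' ')
print(im[225,225],im[248,210],im[210,350])
g=im.astype(int)
white=((g.min(2)>185)).astype(np.uint8)
pm=im[212,210].astype(int); pad=((abs(g-pm).max(2)<14)).astype(np.uint8)
for p,t in [((210,212),(210,250)),((340,196),(336,234)),((441,207),(452,243))]:
    a,n=blob(pad,p,22);b,m=blob(white,t,14)
    P=ray(c,a,.085);T=ray(c,b,.075);d=P-T
    print(a,n,b,m,"pad",P.round(4),"tag",T.round(4),"dist",np.hypot(*d[:2]).round(4),"yaw",np.arctan2(d[1],d[0]).round(3),"scene",proj(cs,P).round(),proj(cs,T).round())
for y in (.25,0,-.25):
    for x in(.47,.6):
        print(x,y,manip.inverse_kinematics([x,y,.1],quat(0)))
E
```

```text
[121 120 121] [119 119 124] [117 118 123] [137 144 133] [211 235 239] [122 124 126]
[210.12450593 212.35177866] 1012 [207.07246377 249.89855072] 69 pad [0.5753 0.2651 0.085 ] tag [0.4891 0.2737 0.075 ] dist 0.0866 yaw -0.099 scene [416. 255.] [437. 236.]
[340.02988048 195.88047809] 1004 [335.38888889 233.5       ] 72 pad [ 0.6117 -0.0333  0.085 ] tag [ 0.5259 -0.0223  0.075 ] dist 0.0865 yaw -0.128 scene [295. 206.] [320. 191.]
[440.63861386 207.34158416] 1010 [452.94520548 242.94520548] 73 pad [ 0.5844 -0.2615  0.085 ] tag [ 0.5036 -0.29    0.075 ] dist 0.0857 yaw 0.339 scene [232. 163.] [245. 146.]
0.47 0.25 [-0.46383059  0.60606231 -0.10003882  1.90516994  0.09606769  0.6349104
 -2.19436775]
0.6 0.25 [-0.39285331  0.74984727 -0.06207336  1.56006027  0.05714266  0.83345956
 -2.0475426 ]
0.47 0 [-0.05341477  0.5361837   0.00995064  2.0748289  -0.01004477  0.53062381
 -1.60699321]
0.6 0 [-0.05344886  0.68476531  0.02771342  1.7150552  -0.02593477  0.74212783
 -1.58366036]
0.47 -0.25 [ 0.41414386  0.60484659  0.05097755  1.90838106 -0.04923193  0.62954978
 -1.07490219]
0.6 -0.25 [ 0.32509844  0.74996294  0.06299417  1.56272344 -0.05814143  0.83073861
 -1.16034518]
```

```bash
cat >> h.py <<'E'
def step(x,y,z,v=.03):
    manip.servo_line([x,y,z],max_speed=v); s=manip.state(); return s["position"],s["ft_force"],s["t"]
E
python3 - <<'E'
from h import *
manip.grab(5)
x,y,yaw=.5753,.2651,-.099
manip.move_to([x,y,.15],quat(yaw));s=manip.state();print(s["t"],s["position"],s["opening"])
p,f,t=step(x,y,.104,.1);f0=f;print(p,f,t)
for tip in(.086,.083,.080,.0775,.075):
    p,f,t=step(x,y,tip+.011); print(p.round(4),(f-f0).round(2),round(t,2))
step(x,y,.15,.15)
E
```

```text
4.8167 [0.5758997  0.26395915 0.1500342 ] 9.427385571338223e-05
[0.57560098 0.26519668 0.1041389 ] [ 0.18390591 -0.1563214   1.43598833] 5.425
[0.5753 0.2651 0.097 ] [ 0.62 -0.17 -2.02] 5.81
[0.5759 0.2654 0.0945] [ 0.03 -0.43  0.49] 6.06
[0.5758 0.2654 0.0915] [-0.58 -0.05  3.06] 6.31
[0.5758 0.2654 0.0891] [-0.16  0.3   4.44] 6.56
[0.5759 0.2654 0.0869] [-0.27  0.43  4.89] 6.81
```

```bash
cat >> h.py <<'E'
def avg(n=8):
    a=[]
    for _ in range(n): manip.wait(.04); s=manip.state(); a.append([*s["ft_force"],s["position"][2]])
    return np.mean(a,0).round(3)
def press(x,y,yaw):
    manip.move_to([x,y,.15],quat(yaw)); step(x,y,.106,.1); print("free",avg())
    for tip in(.080,.0743):
        step(x,y,tip+.011); print(avg())
    step(x,y,.15,.15); print("free",avg(),manip.state()["t"])
E
python3 - <<'E'
from h import *
print("free",avg())
press(.6117,-.0333,-.128)
press(.5844,-.2615,.339)
E
```

```text
free [-0.082 -0.249 -0.152  0.148]
free [0.006 0.157 0.126 0.107]
[ 0.542 -0.429  2.687  0.091]
[-0.031 -0.173  4.462  0.085]
free [-0.135  0.114  0.034  0.149] 12.3667
free [-0.137  0.052  0.177  0.107]
[-1.358  0.21   5.456  0.092]
[-2.388  0.986  9.609  0.087]
free [ 0.156 -0.055  0.01   0.149] 16.7833
```

The left reading was taken while still moving, with no averaging. It doesn't fit the rule that the softest needs half the force of the next or less. I have time, so I'll repeat the whole left-to-right sequence with averaged readings.

```bash
python3 - <<'E'
from h import *
press(.5753,.2651,-.099)
press(.6117,-.0333,-.128)
press(.5844,-.2615,.339)
cv2.imwrite("pics/top1.png",manip.read_camera("top")[:,:,::-1])
E
```

```text
free [-0.001 -0.193  0.334  0.107]
[-0.281 -0.307  4.325  0.091]
[-1.267 -0.661  7.668  0.086]
free [-0.139 -0.153  0.298  0.148] 22.1917
free [ 0.12  -0.178  0.131  0.107]
[0.007 0.025 2.663 0.091]
[ 0.463 -0.287  4.302  0.085]
free [ 0.023 -0.337  0.04   0.149] 26.8417
free [-0.186  0.101  0.099  0.107]
[-1.011  0.206  5.177  0.092]
[-2.753  0.415  9.738  0.087]
free [-0.054 -0.149  0.005  0.149] 31.2583
```

Middle is clearly softest (4.3 N, against 7.7 and 9.7). Next I push its tag.

```bash
python3 - <<'E'
from h import *
im=cv2.imread("pics/top1.png").astype(int);c=manip.get_calibration("top")
b,m=blob((im.min(2)>185).astype(np.uint8),(336,234),14);T=ray(c,b,.075);print(b,m,T)
x,y,yaw=.5259,-.0223,-.128
if np.hypot(T[0]-x,T[1]-y)>.006: raise SystemExit("moved?")
manip.move_to([x,y,.15],quat(yaw)); step(x,y,.092,.1); print("free",avg())
for tip in np.arange(.073,.0525,-.002):
    step(x,y,tip+.011,.02); a=avg(3); print(round(tip,4),a)
    if a[2]>14: break
step(x,y,.15,.15); print(avg(),manip.state()["t"])
manip.move_to([.5,-.17,.25],quat(0))
print(manip.state()["t"])
cv2.imwrite("pics/s2.png",manip.read_camera("scene")[:,:,::-1])
a=cv2.imread("pics/s2.png")[100:320,180:480];cv2.imwrite("pics/s2c.png",cv2.resize(a,None,fx=2.6,fy=2.6))
E
```

```text
[335.44594595 233.56756757] 74 [ 0.52575517 -0.02242803  0.075     ]
free [-0.068 -0.03   0.147  0.093]
0.073 [-0.476 -0.665  0.141  0.084]
0.071 [-0.336  0.307  1.188  0.082]
0.069 [-1.166  0.145  1.398  0.08 ]
0.067 [-0.45   0.2    0.738  0.078]
0.065 [-0.095  0.029  0.435  0.076]
0.063 [0.49  0.021 0.279 0.074]
0.061 [ 0.497 -0.339  1.51   0.072]
0.059 [ 1.09  -0.464  1.279  0.07 ]
0.057 [ 0.938 -0.632  4.817  0.068]
0.055 [-2.433 -0.177 18.043  0.068]
[-0.119 -0.37  -0.209  0.149] 38.4333
39.1833
```

View pics/s2c.png

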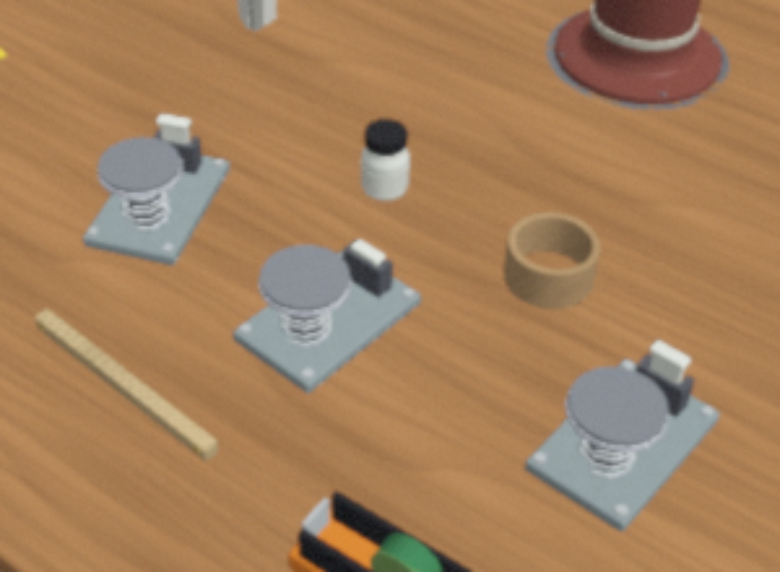

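The middle tag (crop 368,250) is down in its guide, stopped hard at 57 mm with 18 N. The other two tags are still up and nothing has shifted.

```bash
python3 -c "
from cell import manip
manip.let_go();print(manip.state()['t'],manip.job_done())"
```

```text
the job is handed in; nothing more can be done
40.7083 None
```

The middle pad is the softest (about 4.3 N a centimetre down, against 7.7 N left and 9.7 N right), so I pushed its tag fully down, left the other two up and handed the job in at 40.7 s; I pressed the pads left to right twice, because the first left reading was unclear.

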